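# Turn the bench turntable to the hex keys and tip them out

## Robot

A 6-joint arm with a two-finger parallel gripper is mounted at the origin on the work surface. World frame = base frame: x ahead of the robot, y to its left, z up, the work surface at z = 0. Lengths are in m, angles in rad, forces in N, time in s.
With the tool pointing down it reaches from about 0.35 to 0.975 m from the base axis. Payload 7.1 kg.
Tool frame: the origin (TCP) lies between the finger pads; the fingertips stand 17 mm ahead of it and the grasp point (between the pads) lies 2 mm behind it; z points along the fingers, y is the line along which they close (so a half turn about z gives the same grasp; the last joint's range is limited). The gripper opens to 88 mm and grips with 3 to 60 N. Pads are 20 mm wide; open, the fingers measure 115 mm over their backs; the gripper's body (75 mm by 178 mm) begins 61 mm behind the grasp point.
Start: joints at [-1.309, 0.423, 1.63, -0, 1.089, -0.019], TCP at [0.173, -0.6, 0.24] pointing down, gripper open.
Joint ranges: [-3, 3], [-0.9, 2.11], [0.09, 2.58], [-1.31, 4.45], [0.11, 2.69], [-2.54, 2.54]. Speed limits (rad/s): [2.39, 2.39, 3.01, 3.14, 3.14, 3.14].

## Interface

Orientations are given as a unit quaternion [x, y, z, w].
In Python, from plant import get_state, snapshot, hand_in gives the robot as it stands.
- The arm moves only by the shell command python3 -m pendant 'ROWS' [FORCE]. ROWS is JSON, a list of rows, each a list of 3 entries, a list of its own where there are three numbers: the closure, from 0 (fully open) to 1 (shut), then the shift along the tool's x, y, z in m, then the turn about the tool's z in degrees. In form: [[fingers, [dx, dy, dz], turn], ...]. A call has 1 to 5 rows; each row shifts and turns the commanded pose from where the row before left it, along the tool's axes as they then stand; what a row does not reach is not made up. A row lasts 1/10 s, in which the tool goes at most 50 mm and 8.59 degrees, less where a joint would pass 70% of its speed; a pose out of reach is approached as far as the arm can. A call with a gripper value outside its range is refused whole. The fingers move at their own pace and stop on an object; FORCE is the grip in N (left out, the last holds). Time passes only in rows, so rows that do not move let the fingers close. It gives the time, the measured TCP pose, the force, the opening and the grip force at its end, in the units of the state.
- get_state(): the state, without advancing time (a new reading comes with each control period).
- snapshot(name): name is "scene" or "top"; returns a dict with "frame" (480x640x3 uint8, red, green, blue), "depth" (480x640 float32, m along the optical axis (not along the pixel's ray), 0 where there is no reading), "fov_y" (degrees; the focal length in pixels is half the picture's height over the tangent of half this angle, whatever the lens; pixels are square), "cx", "cy" (the principal point, pixels), "R" (3x3) and "t" (3): a world point X has camera coordinates R X + t. Camera axes: x right, y down, z forward; pixel columns grow to the right and rows downward; lengths in m; the calibration is good to about 2 mm. A picture is of the moment at which its call begins.
- hand_in(): hands the job in; it is judged then, once.
The state is a dict: "time_s": time; "joints": joint angles; "joint_vel": joint speeds; "joint_torque": joint torques, N m; "position": TCP position; "eef_rot": TCP orientation; "wrist_force": force on the tool from outside, world axes, zero at the start; "moment": the same for the moment, N m; "finger_gap": opening from 0.0 (shut) to 1.0 (fully open); "grip_force": force on a finger pad.
Only numpy, scipy, OpenCV 4.12 (cv2) and the standard library are available. Lean on these libraries where they do the work, as an engineer would, in place of code of your own. Each camera call takes 0.05 s, during which the arm holds its last target. There are 200 camera calls.

## Task

With the fingertips, gently push the wooden pegs on the rim of the tool turntable (either way round, steadily, never flung) until the hex key holder stands right over the pointed metal tongue of the base, and let it come to rest there. Then reach in behind the holder from the middle of the turntable and push it outwards until it is tipped right over to its stop towards the tongue, and move clear. Turn the table only by its pegs, grip and lift nothing, do not touch the cups or the jar riding on it, and leave everything else on the bench where it stands.

Things in the scene. Friction and masses are not known exactly. Their poses are not given: they have to be found in the camera images.
- turntable_base: Fixed base: steel disc, 190 mm across, 20 mm high, hidden under the plywood disc, with a flat aluminium tongue 24 mm wide, 12 mm high that sticks out from under the disc along this body's -x and ends in a 62 mm wide diamond, its point 216 mm from the axis. Origin: on the axis at the bench top; z up. The tongue marks the front and points towards the robot, up to 0.5 rad to either side.
- carousel: Turning plywood disc, 264 mm across, 18 mm thick. Origin: on the turning axis, 22 mm above the bench (top face at 40 mm); z up, axes turn with it. Friction (1.4 N at a peg) stops it soon. The holder is at its -x side: it is at the front when these axes line up with the base's. Two cups and a jar stand loose on cork spots 74 mm out at its +x, +y, -y sides; the middle is empty.
- peg0 (a point): Middle of a rim peg: upright wooden dowel 16 mm thick, 55 mm tall above the disc's top, 115 mm from the turning axis, at 45 degrees (from +x to +y) in the disc's axes. This point is 67 mm above the bench; the peg's top is 95 mm above the bench.
- peg1 (a point): Middle of the like peg at 135 degrees in the disc's axes.
- peg2 (a point): Middle of the like peg at 225 degrees (beside the holder).
- peg3 (a point): Middle of the like peg at 315 degrees.
- hex_pivot (a point): Middle of the hex key holder's pivot: 85 mm from the turning axis at the disc's -x side, 12 mm above the disc's top face (52 mm above the bench). The pivot is level and square to the radius, between two small dark steel cheeks 60 mm apart.
- hex_holder (a joint): Angle (rad) of the holder, a steel block 52 mm wide, 16 thick, reaching 45 mm up from its pivot, with five dark L-shaped hex keys in a row, the longest reaching 77 mm from the pivot, short arms pointing outwards. 0 (start): leans 0.5 rad inwards; 0.5: upright; 1.1: outer stop, leaning 0.6 rad outwards. Stiff hinge (0.12 N m, 2 to 4 N at the block): stays where left.
- cup_a_mid (a point): Centre, half-way up, of an open white ceramic espresso cup, 58 mm across the mouth and 55 mm tall, standing loose on one of the cork spots of the disc (2 mm above its top face). z up along the cup. Not to be touched.
- cup_b_mid (a point): The same for the second, like cup.
- jar_mid (a point): Centre, half-way up, of a clear lidded jar, 52 mm across and 50 mm tall, loose on the third cork spot. Not to be touched.
- vase: Bystander: glass vase, 90 mm across, 180 mm tall; origin under its centre.
- mallet: Bystander: mallet lying down, black rubber head 95 mm long and 60 mm thick at the origin, round wooden handle 200 mm long along its -x; origin at the bench under the handle's head end.
Mind the look-alikes: they are no part of the job. What is shaped like the part that bears cup_b_mid but blue or orange is not meant.

How it is judged:
On the way, in this order (a step that is already met when the one before it is completed fails the run):
1. the hex key holder, still leaning in, rests over the tongue (y of hex_pivot in the frame of turntable_base between -0.012 and 0.012 m and x of hex_pivot in the frame of turntable_base below -0.05 m and angular speed of carousel below 0.06 rad/s and value of joint hex_holder below 0.2 rad), for 0.3 s.
2. the holder is tipped out to its stop (value of joint hex_holder above 0.95 rad), for 0.2 s.
At the end, for the whole second after the job is handed in: The holder's pivot is over the tongue within 12 mm of its centre line; the holder's angle is above 0.95 rad (stop at 1.1); the turntable is at rest (below 0.06 rad/s); cups and jar stand upright (within 0.15 rad), 55 to 93 mm from the turning axis (y of hex_pivot in the frame of turntable_base between -0.012 and 0.012 m and x of hex_pivot in the frame of turntable_base below -0.05 m and value of joint hex_holder above 0.95 rad and angular speed of carousel below 0.06 rad/s and angle between each of cup_a_mid, cup_b_mid, jar_mid's own z axis and vertical below 0.15 rad and horizontal distance between cup_a_mid and carousel between 0.055 and 0.093 m and horizontal distance between cup_b_mid and carousel between 0.055 and 0.093 m and horizontal distance between jar_mid and carousel between 0.055 and 0.093 m); the robot touches nothing.
It fails at once if the turntable or its holder is gripped or pressed hard (over 30 N) (contact force between the fingers and carousel above 30 N).
It fails at once if a cup or the jar is touched (over 1 N), tipped (over 0.3 rad) or lifted (over 15 mm) (contact force between any of the fingers, the arm and cup_a above 1 N or contact force between any of the fingers, the arm and cup_b above 1 N or contact force between any of the fingers, the arm and jar above 1 N or angle between any of cup_a_mid, cup_b_mid, jar_mid's own z axis and vertical above 0.3 rad or height (world z) of any of cup_a_mid, cup_b_mid above 0.0845 m or height (world z) of jar_mid above 0.082 m).
It fails at once if the turntable is flung round faster than 2.5 rad/s (angular speed of carousel above 2.5 rad/s).
It fails at once if the holder is pushed (over 2 N) while it is more than 20 mm off the tongue's centre line (contact force between the fingers and hex_holder above 2 N and (y of hex_pivot in the frame of turntable_base above 0.02 m or y of hex_pivot in the frame of turntable_base below -0.02 m or x of hex_pivot in the frame of turntable_base above 0 m)).
It fails at once if the vase or mallet is moved by more than 20 mm (distance of any of vase, mallet from where it was at the start of the episode above 0.02 m).
It also fails if it takes over 67 s, if anything falls off the work surface, if the arm or the gripper's body presses on something with over 40 N, if the wrist force passes 120 N, or if a joint passes its speed limit or range.

## Working session

There is one attempt and no reset: what is moved stays moved. The work goes in short steps, Python scripts to look and compute and a shell command to move; the robot and the scene stay as the last step left them, time stands still between calls to the robot, and variables do not carry over. Pictures are saved under pics/ and viewed, at most 10 in all, crops included, and the job is handed in when it is done.

```bash
mkdir -p pics; ls
python3 - <<'E'
from plant import get_state, snapshot
import cv2,numpy as np
for n in("scene","top"):
    s=snapshot(n); cv2.imwrite(f"pics/{n}0.png",s["frame"][...,::-1]); print(n,s["fov_y"],s["cx"],s["cy"],np.round(s["R"],3).tolist(),s["t"])
    np.savez(f"{n}0.npz",**s)
s=get_state();print(s["time_s"],s["position"],s["eef_rot"])
E
```

```text
pics
scene 44.18592918018114 315.81231012813333 235.11993757652314 [[-0.215, 0.976, -0.016], [0.602, 0.119, -0.79], [-0.769, -0.18, -0.613]] [ 0.14382485 -0.27309727  1.73069365]
top 43.807865405881756 319.0270798860878 236.466745480565 [[-0.026, -1.0, -0.005], [-0.974, 0.027, -0.226], [0.226, -0.001, -0.974]] [0.00993865 0.60201761 1.35957902]
0.1 [ 0.1730986  -0.60006345  0.2389968 ] [ 9.90163183e-01  1.39915706e-01 -7.49098802e-05 -6.78608675e-04]
```

View pics/scene0.png

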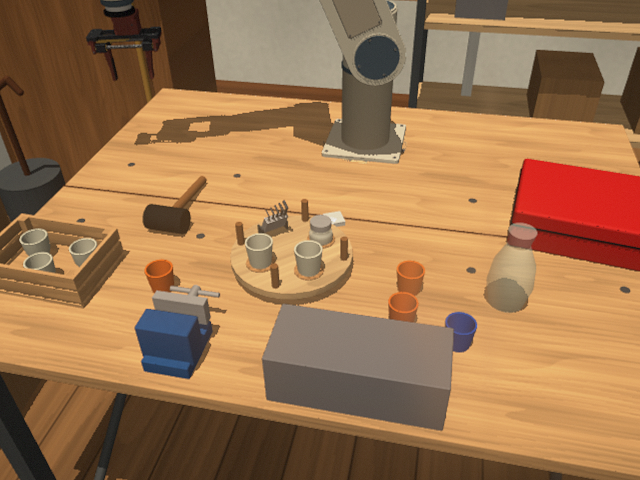

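View pics/top0.png

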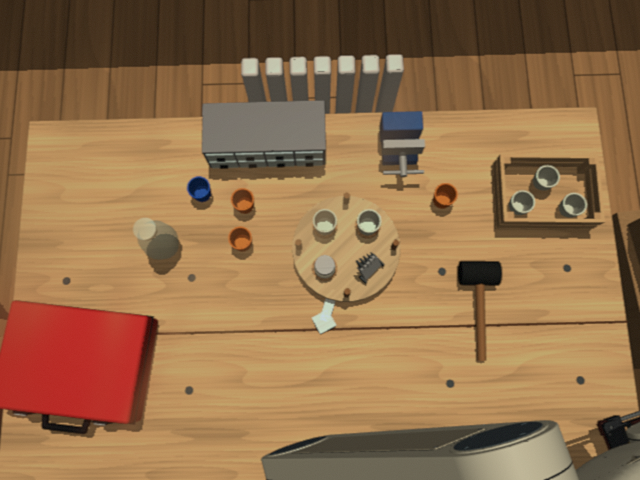

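The top view shows the turntable at about (346,248), with pegs near (347,200), (298,244), (347,294) and (395,245). The holder is at (370,266) and the tongue's diamond at (324,318). Possible confusions are the loose orange and blue cups at (243,200), (240,239), (445,195) and (199,188), the white cups in the crate at (523–573,177–205), and the turntable's own items: cups at (324,222) and (368,222), and the jar at (324,266). I'll check the choice in one close crop.

```bash
cat > h.py <<'E'
import numpy as np,cv2
def K(s): return 240/np.tan(np.radians(s["fov_y"])/2)
def ray(s,u,v,z):
    f=K(s);d=s["R"].T@np.array([(u-s["cx"])/f,(v-s["cy"])/f,1]);c=-s["R"].T@s["t"]
    return c+d*(z-c[2])/d[2]
def proj(s,X):
    p=s["R"]@np.array(X)+s["t"];return K(s)*p[:2]/p[2]+[s["cx"],s["cy"]]
def dep(s,u,v):
    f=K(s);z=s["depth"][int(round(v)),int(round(u))];return s["R"].T@(np.array([(u-s["cx"])/f,(v-s["cy"])/f,1])*z-s["t"])
E
python3 - <<'E'
from h import *
s=dict(np.load("top0.npz")); sc=dict(np.load("scene0.npz"))
f=s["frame"]
cv2.imwrite("pics/crop.png",np.hstack([cv2.resize(f[185:345,275:415,::-1],None,fx=3,fy=3,interpolation=2),cv2.resize(sc["frame"][190:310,220:365,::-1],(380,480),interpolation=2)]))
# disc by depth: pixels with height 0.035..0.045
v,u=np.mgrid[150:350,250:450]; P=np.array([dep(s,a,b) for a,b in zip(u.ravel(),v.ravel())])
m=(abs(P[:,2]-.04)<.006); print("disc n",m.sum(),"z",np.median(P[m,2]))
img=m.reshape(u.shape).astype(np.uint8); n,l,st,_=cv2.connectedComponentsWithStats(img); k=1+st[1:,4].argmax()
q=np.c_[u[l==k],v[l==k]]; hull=cv2.convexHull(q.astype(np.int32))[:,0]
W=np.array([ray(s,a,b,.04)[:2] for a,b in hull],np.float32); print("disc circle",cv2.minEnclosingCircle(W))
hsv=cv2.cvtColor(f,cv2.COLOR_RGB2HSV)
# tongue
t=((hsv[...,1]<60)&(hsv[...,2]>170)).astype(np.uint8); t[:298]=0;t[340:]=0;t[:,:300]=0;t[:,350:]=0
n,l,st,c=cv2.connectedComponentsWithStats(t);k=1+st[1:,4].argmax();vv,uu=np.where(l==k)
T=np.array([ray(s,a,b,.012)[:2] for a,b in zip(uu,vv)]);print("tongue n",len(T),"cent",T.mean(0),"far",T[np.argmin(T[:,0])],"z",np.median([dep(s,a,b)[2] for a,b in zip(uu,vv)]))
m=(P[:,2]>.085)&(P[:,2]<.105);img=m.reshape(u.shape).astype(np.uint8);n,l,st,c=cv2.connectedComponentsWithStats(img)
for k in range(1,n):
    print("high",st[k,4],c[k]+[250,150],P[l.ravel()==k].mean(0).round(3))
E
```

```text
disc n 6896 z 0.039652514723053034
disc circle ((0.5800877213478088, -0.07194267213344574), 0.13190054893493652)
tongue n 418 cent [ 0.41302098 -0.01420844] far [ 0.37960584 -0.0073095 ] z 0.011678413607194295
high 339 [285.94100295 153.30678466] [0.805 0.068 0.097]
high 1 [388. 150.] [ 0.81  -0.181  0.086]
high 1 [253. 159.] [0.797 0.15  0.086]
high 2 [276.5 159. ] [0.794 0.092 0.088]
high 1 [281. 159.] [0.794 0.081 0.086]
high 1 [307. 158.] [0.795 0.018 0.085]
high 1 [310. 158.] [0.795 0.01  0.087]
high 1 [312. 158.] [0.795 0.006 0.085]
high 38 [346.84210526 195.68421053] [ 0.694 -0.075  0.094]
high 168 [324.42261905 219.21428571] [ 0.638 -0.02   0.095]
high 164 [369.62804878 219.5       ] [ 0.634 -0.127  0.095]
high 38 [298.23684211 242.34210526] [0.584 0.043 0.093]
high 39 [396.07692308 242.71794872] [ 0.576 -0.186  0.094]
high 136 [367.14705882 262.82352941] [ 0.531 -0.117  0.093]
high 302 [324.90066225 264.45364238] [ 0.53  -0.018  0.092]
high 37 [347.48648649 291.08108108] [ 0.466 -0.068  0.094]
```

View pics/crop.png

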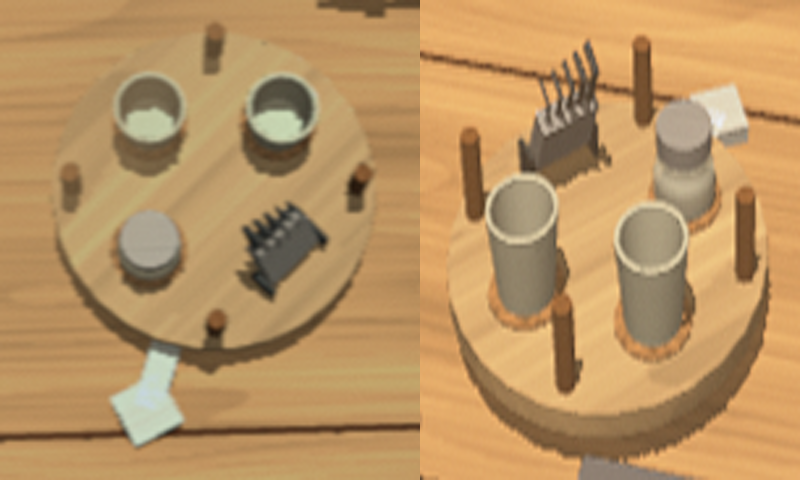

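The crop confirms the turntable. The axis is at (0.580,-0.072) by both the disc fit and the mean of the pegs. The pegs are about 115 mm out, the disc top is at 40 mm and the tongue at 12 mm. The holder lies at about 223° and the tongue at about 161°, so the table must turn about 62° clockwise. I'll push the front peg (0.466,-0.068) towards +y with the tool's +x face.

```bash
python3 -m pendant '[[1,[0.034,-0.032,0],0],[1,[0.034,-0.032,0],0],[1,[0.034,-0.032,0],0],[1,[0.034,-0.032,0],0],[1,[0.034,-0.032,0],0]]' 20
python3 -m pendant '[[1,[0.034,-0.032,0],0],[1,[0.034,-0.032,0],0],[1,[0.034,-0.032,0],0],[1,[0.034,-0.032,0],0],[1,[0.034,-0.032,0],0]]'
python3 -m pendant '[[1,[0.034,-0.032,0],0],[1,[0.034,-0.032,0],0],[1,[0,0,0],-8],[1,[0,0,0],-8],[1,[0,0,0],-8]]'
python3 -m pendant '[[1,[0,0,0],-8],[1,[0,0,0],-8],[1,[0,0,0],-8],[1,[0,0,0],-8],[1,[0,0,0],-8]]'
python3 -m pendant '[[1,[0,0,0],-8],[1,[0,0,0],0],[1,[0,0,0],0]]'
```

```text
time_s: 0.6
position: [0.2927, -0.3979, 0.2394]
eef_rot: [0.99, 0.14, -0.0, -0.0]
wrist_force: [0.2, -0.4, 0.6]
finger_gap: 0.585
grip_force: 0.0
time_s: 1.1
position: [0.4117, -0.197, 0.2397]
eef_rot: [0.99, 0.14, -0.0, 0.0]
wrist_force: [0.3, -0.6, 0.2]
finger_gap: 0.126
grip_force: 0.0
time_s: 1.6
position: [0.4588, -0.1177, 0.2394]
eef_rot: [0.938, 0.346, -0.0, -0.0]
wrist_force: [0.1, 0.8, 0.0]
finger_gap: 0.008
grip_force: 0.0
time_s: 2.1
position: [0.4586, -0.1184, 0.2394]
eef_rot: [0.764, 0.646, -0.0, -0.0]
wrist_force: [0.5, 0.1, 0.0]
finger_gap: 0.006
grip_force: 0.0
time_s: 2.4
position: [0.4587, -0.1184, 0.2395]
eef_rot: [0.72, 0.694, -0.0, -0.0]
wrist_force: [-0.1, 0.3, -0.1]
finger_gap: 0.003
grip_force: 0.0
```

```bash
python3 -m pendant '[[1,[0,0.003,0.04],0],[1,[0,0,0.04],0],[1,[0,0,0.04],0],[1,[0,0,0.04],0],[1,[0,0,0],0]]'
python3 -m pendant '[[1,[0.008,0,0],0],[1,[0.008,0,0],0],[1,[0.008,0,0],0],[1,[0.006,0,0],0],[1,[0.002,0,0],0]]'
python3 -m pendant '[[1,[0.005,-0.0006,0],2],[1,[0.008,-0.001,0],4],[1,[0.008,-0.001,0],4],[1,[0.008,-0.001,0],4],[1,[0.008,-0.001,0],4]]'
```

```text
time_s: 2.9
position: [0.4584, -0.1176, 0.0755]
eef_rot: [0.72, 0.694, -0.002, -0.004]
wrist_force: [-1.1, 0.9, 0.9]
finger_gap: 0.008
grip_force: 0.0
time_s: 3.4
position: [0.4635, -0.0858, 0.0808]
eef_rot: [0.718, 0.696, 0.001, 0.001]
wrist_force: [-0.1, -0.0, -0.4]
finger_gap: 0.01
grip_force: 0.0
time_s: 3.9
position: [0.4648, -0.0493, 0.0803]
eef_rot: [0.82, 0.573, 0.001, 0.001]
wrist_force: [1.4, -1.1, 0.6]
finger_gap: 0.006
grip_force: 0.8
```

```bash
python3 -m pendant '[[1,[0.008,-0.001,0],4],[1,[0.008,-0.001,0],4],[1,[0.008,-0.001,0],4],[1,[0.008,-0.001,0],4],[1,[0.008,-0.001,0],4]]'
python3 -m pendant '[[1,[0.008,-0.001,0],4],[1,[0.006,-0.0007,0],3],[1,[0.003,-0.0003,0],2],[1,[0,0,0],0]]'
cat > look.py <<'E'
from plant import snapshot
from h import *
import sys
s=snapshot("top");v,u=np.mgrid[170:330,270:420]
P=np.array([dep(s,a,b) for a,b in zip(u.ravel(),v.ravel())])
m=(P[:,2]>.085)&(P[:,2]<.105);n,l,st,c=cv2.connectedComponentsWithStats(m.reshape(u.shape).astype(np.uint8))
for k in range(1,n):
    if st[k,4]<12: continue
    p=P[l.ravel()==k].mean(0);d=p[:2]-[.580,-.0715];print(st[k,4],p.round(3),"r",np.hypot(*d).round(3),"ang",np.degrees(np.arctan2(d[1],d[0])).round(1)%360)
if len(sys.argv)>1: cv2.imwrite(f"pics/{sys.argv[1]}.png",cv2.resize(s["frame"][160:360,250:450,::-1],(600,600),interpolation=2))
E
python3 look.py a1
```

```text
time_s: 4.4
position: [0.4787, -0.0117, 0.0802]
eef_rot: [0.907, 0.422, 0.0, 0.0]
wrist_force: [0.3, -2.7, -0.1]
finger_gap: 0.004
grip_force: 0.7
time_s: 4.8
position: [0.4887, 0.0022, 0.0801]
eef_rot: [0.936, 0.351, 0.0, 0.0]
wrist_force: [0.3, 0.1, -0.5]
finger_gap: 0.004
grip_force: 0.0
166 [ 0.658 -0.078  0.094] r 0.078 ang 355.1
38 [0.667 0.003 0.093] r 0.114 ang 40.4
37 [ 0.655 -0.159  0.093] r 0.115 ang 310.4
49 [0.604 0.002 0.091] r 0.077 ang 72.1
167 [ 0.578 -0.147  0.094] r 0.075 ang 268.3
40 [ 0.512 -0.086  0.091] r 0.07 ang 191.7
38 [ 0.493 -0.146  0.094] r 0.115 ang 220.5
```

View pics/a1.png

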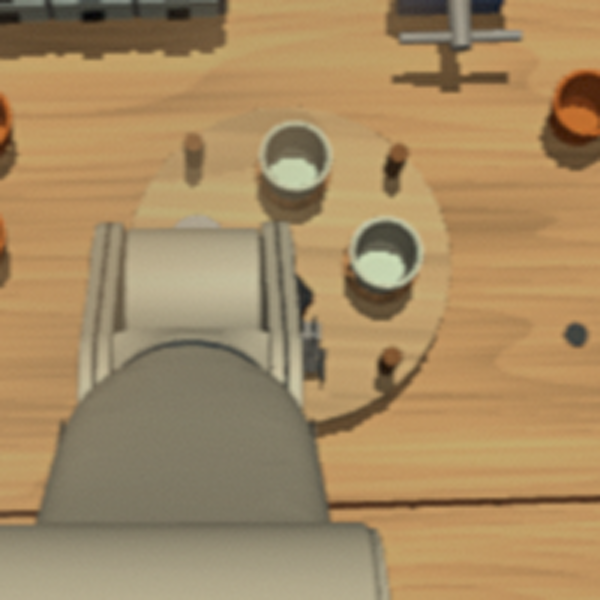

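The view shows the arm over the front, the cups standing and the pegs at 40°, 310° and 220°. The holder is therefore at about 175.4°, with about 14° still to go.

```bash
python3 -m pendant '[[1,[0.004,0,0],0],[1,[0.006,-0.0007,0],3],[1,[0.007,-0.0009,0],4],[1,[0.006,-0.0007,0],3],[1,[0.004,-0.0005,0],2]]'
python3 -m pendant '[[1,[0.003,-0.0003,0],1.5],[1,[0.001,0,0],0.5],[1,[0,0,0],0],[1,[0,0,0],0]]'
python3 look.py
```

```text
time_s: 5.35
position: [0.5081, 0.0207, 0.0797]
eef_rot: [0.968, 0.25, -0.0, -0.0]
wrist_force: [-0.8, -1.9, 1.2]
finger_gap: 0.008
grip_force: 0.7
time_s: 5.75
position: [0.5115, 0.0226, 0.0797]
eef_rot: [0.972, 0.234, 0.0, 0.0]
wrist_force: [0.1, 0.0, -0.9]
finger_gap: 0.006
grip_force: 0.0
37 [ 0.684 -0.022  0.094] r 0.115 ang 25.4
174 [ 0.653 -0.097  0.095] r 0.077 ang 340.7
42 [ 0.629 -0.175  0.093] r 0.114 ang 295.4
167 [ 0.559 -0.142  0.094] r 0.074 ang 253.1
73 [ 0.512 -0.063  0.091] r 0.068 ang 172.7
39 [ 0.476 -0.121  0.094] r 0.115 ang 205.6
```

The holder is at 160.5° and the tongue at about 161–162°, which is well within tolerance. Next I back off, lift, move over the middle and align the tool.

```bash
python3 -m pendant '[[1,[-0.01,0,0],0],[1,[0,0,-0.04],0],[1,[0,0,-0.05],0],[1,[0,0,-0.05],0],[1,[0.0094,0.0383,0],0]]'
python3 -m pendant '[[1,[0.0094,0.0383,0],0],[1,[0.0094,0.0383,0],0],[1,[0,0,0],-8],[1,[0,0,0],-8],[1,[0,0,0],-8]]'
python3 -m pendant '[[1,[0,0,0],-8],[1,[0,0,0],-8],[1,[0,0,0],-4],[1,[0,0,0],0],[1,[0,0,0],0]]'
python3 look.py
python3 - <<'E'
from plant import snapshot
import cv2
s=snapshot("top");a=s["frame"][160:360,250:450,::-1];s=snapshot("scene");b=s["frame"][120:330,200:400,::-1]
import numpy as np
cv2.imwrite("pics/a2.png",np.hstack([cv2.resize(a,(400,400),interpolation=2),cv2.resize(b,(400,400),interpolation=2)]))
E
```

```text
time_s: 6.3
position: [0.5296, -0.0105, 0.2265]
eef_rot: [0.972, 0.236, 0.005, 0.001]
wrist_force: [0.7, -0.1, -0.1]
finger_gap: 0.008
grip_force: 0.0
time_s: 6.8
position: [0.5791, -0.0721, 0.2192]
eef_rot: [0.901, 0.433, -0.0, -0.0]
wrist_force: [0.1, -0.2, -0.3]
finger_gap: 0.005
grip_force: 0.0
time_s: 7.3
position: [0.5794, -0.0715, 0.2195]
eef_rot: [0.814, 0.58, -0.0, -0.0]
wrist_force: [0.2, 0.6, -0.1]
finger_gap: 0.005
grip_force: 0.0
51 [0.607 0.015 0.092] r 0.09 ang 72.4
38 [0.531 0.032 0.093] r 0.114 ang 115.6
```

View pics/a2.png

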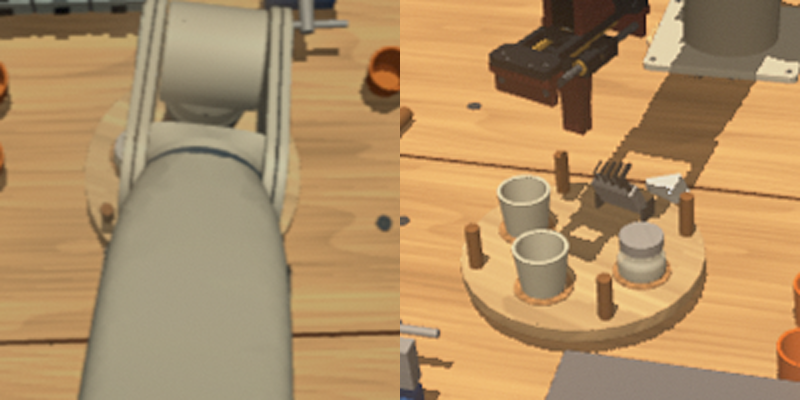

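The scene view shows all the cups and the jar upright, the holder facing the tongue and the fingers over the middle. I'll go down at the axis and push outwards along the tool's -y.

```bash
python3 -m pendant '[[1,[0,0,0.045],0],[1,[0,0,0.045],0],[1,[0,0,0.03],0],[1,[0,0,0.0075],0],[1,[0,0,0],0]]'
python3 -m pendant '[[1,[0,-0.007,0],0],[1,[0,-0.007,0],0],[1,[0,-0.007,0],0],[1,[0,-0.007,0],0],[1,[0,-0.006,0],0]]'
python3 -m pendant '[[1,[0,-0.005,0],0],[1,[0,-0.005,0],0],[1,[0,-0.005,0],0],[1,[0,-0.005,0],0],[1,[0,-0.005,0],0]]'
```

```text
time_s: 7.95
position: [0.5794, -0.0713, 0.0914]
eef_rot: [0.814, 0.581, -0.001, -0.001]
wrist_force: [-0.2, 1.1, 0.8]
finger_gap: 0.01
grip_force: 0.0
time_s: 8.45
position: [0.5472, -0.0601, 0.0928]
eef_rot: [0.814, 0.581, 0.0, 0.0]
wrist_force: [-0.0, 0.3, 0.3]
finger_gap: 0.006
grip_force: 0.0
time_s: 8.95
position: [0.5236, -0.0521, 0.0921]
eef_rot: [0.814, 0.581, -0.0, -0.0]
wrist_force: [3.1, -0.4, 2.2]
finger_gap: 0.009
grip_force: 1.3
```

```bash
python3 -m pendant '[[1,[0,-0.004,0],0],[1,[0,-0.004,0],0],[1,[0,-0.004,0],0],[1,[0,-0.003,0],0],[1,[0,-0.002,0],0]]'
python3 -m pendant '[[1,[0,-0.002,0],0],[1,[0,0,0],0]]'
python3 look.py
```

```text
time_s: 9.45
position: [0.5091, -0.0469, 0.0928]
eef_rot: [0.814, 0.581, 0.001, 0.001]
wrist_force: [4.8, -0.9, 5.4]
finger_gap: 0.003
grip_force: 2.9
time_s: 9.65
position: [0.5067, -0.0462, 0.0927]
eef_rot: [0.814, 0.581, 0.001, 0.001]
wrist_force: [3.0, -0.9, 5.1]
finger_gap: 0.007
grip_force: 2.5
38 [ 0.683 -0.022  0.093] r 0.114 ang 25.5
169 [ 0.652 -0.097  0.095] r 0.077 ang 340.5
37 [ 0.629 -0.175  0.094] r 0.115 ang 295.5
92 [ 0.56  -0.157  0.094] r 0.088 ang 256.6
12 [0.532 0.036 0.094] r 0.118 ang 114.2
```

```bash
python3 -m pendant '[[1,[0,-0.002,0],0],[1,[0,-0.001,0],0],[1,[0,0,0],0]]'
python3 -m pendant '[[1,[0,-0.002,0],0],[1,[0,0,0],0]]'; python3 -m pendant '[[1,[0,-0.001,0],0],[1,[0,0,0],0]]'
```

```text
time_s: 10.0
position: [0.5032, -0.0449, 0.0923]
eef_rot: [0.814, 0.581, 0.0, -0.0]
wrist_force: [2.5, 0.6, 4.7]
finger_gap: 0.007
grip_force: 2.5
time_s: 10.2
position: [0.5009, -0.0443, 0.0919]
eef_rot: [0.814, 0.581, -0.0, -0.0]
wrist_force: [3.9, 0.0, 1.2]
finger_gap: 0.003
grip_force: 1.8
time_s: 10.4
position: [0.5004, -0.0441, 0.092]
eef_rot: [0.814, 0.581, -0.0, 0.0]
wrist_force: [4.5, -0.4, 0.0]
finger_gap: 0.001
grip_force: 1.8
```

```bash
python3 -m pendant '[[1,[0,-0.002,0],0],[1,[0,0,0],0]]'; python3 -c "
from plant import snapshot
import cv2
s=snapshot('scene');cv2.imwrite('pics/a3.png',cv2.resize(s['frame'][170:320,220:370,::-1],(600,600),interpolation=2))"
```

```text
time_s: 10.6
position: [0.5, -0.0439, 0.0925]
eef_rot: [0.814, 0.581, 0.001, 0.001]
wrist_force: [7.9, -2.5, -1.0]
finger_gap: 0.009
grip_force: 3.1
```

View pics/a3.png

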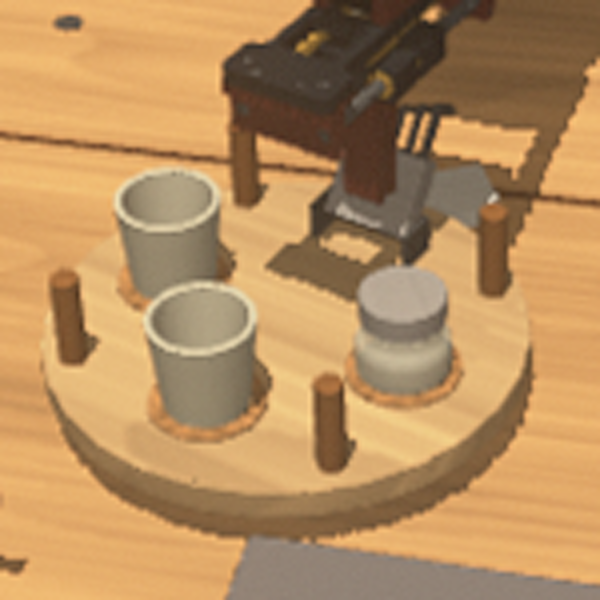

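The picture shows the holder leaning well out towards the tongue. The force has risen to 8 N and the finger has stalled, so it is at the stop. Cups, jar and pegs look right. I'll move clear and verify.

```bash
python3 -m pendant '[[1,[0,-0.001,0],0],[1,[0,0,0],0]]'; python3 -m pendant '[[1,[0,0.01,0],0],[1,[0,0.02,0],0],[1,[0,0.03,0],0],[1,[0,0.02,0],0],[1,[0,0,0],0]]'
python3 -m pendant '[[1,[0,0,-0.03],0],[1,[0,0,-0.05],0],[1,[0,0,-0.05],0],[1,[0,0,-0.03],0],[1,[-0.03,0,0],0]]'
python3 -m pendant '[[1,[-0.045,0,0],0],[1,[-0.045,0,0],0],[1,[-0.045,0,0],0],[1,[-0.045,0,0],0],[1,[-0.045,0,0],0]]'
python3 -m pendant '[[1,[-0.045,0,0],0],[1,[-0.045,0,0],0],[1,[0,0,0],0],[1,[0,0,0],0],[1,[0,0,0],0]]'
python3 look.py; python3 -c "
from plant import snapshot
import cv2,numpy as np
a=snapshot('top')['frame'][180:340,270:430,::-1];b=snapshot('scene')['frame'][170:320,220:370,::-1]
cv2.imwrite('pics/a4.png',np.hstack([cv2.resize(x,(400,400),interpolation=2) for x in(a,b)]))"
```

```text
time_s: 10.85
position: [0.4998, -0.0438, 0.0927]
eef_rot: [0.814, 0.581, 0.002, 0.002]
wrist_force: [9.3, -3.6, 0.2]
finger_gap: 0.01
grip_force: 3.8
time_s: 11.35
position: [0.5743, -0.0697, 0.0916]
eef_rot: [0.814, 0.581, -0.0, -0.0]
wrist_force: [-0.3, -0.4, -0.2]
finger_gap: 0.005
grip_force: 0.0
time_s: 11.85
position: [0.5647, -0.0958, 0.2563]
eef_rot: [0.813, 0.583, 0.002, 0.002]
wrist_force: [-0.2, -0.8, -0.1]
finger_gap: 0.01
grip_force: 0.0
time_s: 12.35
position: [0.4879, -0.3104, 0.2511]
eef_rot: [0.814, 0.581, -0.001, -0.002]
wrist_force: [0.9, 0.3, 0.8]
finger_gap: 0.007
grip_force: 0.0
time_s: 12.85
position: [0.4609, -0.3936, 0.2514]
eef_rot: [0.813, 0.582, -0.0, -0.001]
wrist_force: [-0.2, 0.1, -0.7]
finger_gap: 0.006
grip_force: 0.0
35 [ 0.683 -0.022  0.094] r 0.114 ang 25.7
165 [ 0.652 -0.097  0.094] r 0.077 ang 340.2
40 [ 0.629 -0.175  0.094] r 0.115 ang 295.4
297 [ 0.605 -0.002  0.091] r 0.074 ang 70.6
164 [ 0.559 -0.142  0.095] r 0.074 ang 253.4
38 [0.53  0.032 0.094] r 0.115 ang 115.7
167 [ 0.478 -0.037  0.092] r 0.107 ang 161.3
39 [ 0.476 -0.121  0.094] r 0.115 ang 205.5
```

View pics/a4.png

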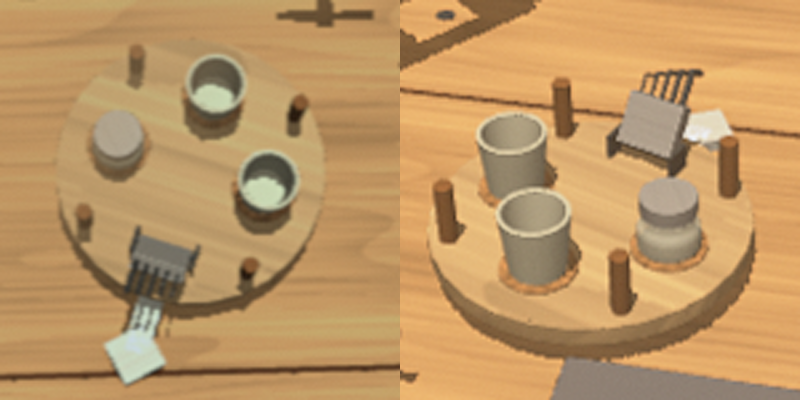

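The holder is tipped out over the tongue at 160.6°. The cups and jar stand about 74–77 mm out, and the arm is clear.

```bash
python3 -c "
from plant import hand_in
print(hand_in())"
```

```text
the job is handed in; nothing more can be done
None
```

The job is handed in (no verdict came back): the holder rests over the tongue, about 1° off its line, tipped out to its stop; the cups and jar stand upright on their spots, and the arm is clear.

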